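Line up the reagent jars by size beside the balance

ROBOT

A 7-joint arm with a two-finger parallel gripper is mounted at the origin on the work surface. World frame = base frame: x ahead of the robot, y to its left, z up, the work surface at z = 0. Lengths are in mm, angles in rad, forces in N, time in s.
With the tool pointing down it reaches from about 400 to 850 mm from the base axis. Payload 10.4 kg.
Tool frame: the origin (TCP) lies midway between the tips of the shut fingers; the grasp point (between the pads) lies behind it (env.hold_point_z is the z of the grasp point in the tool frame, in mm); z points along the fingers, y is the direction in which the jaws open and shut (so a half turn about z gives the same grasp; the last joint's range is limited). The gripper opens to 85 mm and grips with 20 to 120 N. Pads are 22 mm wide; open, the fingers measure 114 mm over their backs; the gripper's body (76 mm by 85 mm) begins 54 mm behind the grasp point. The pads swing forward as they close: fully open they stand 13 mm farther back than shut.
Start: joints at [1.17, 0.332, -0.065, 1.46, 0.022, 1.35, -0.088], TCP at [230.57, -580.938, 231.338] pointing down, gripper open.
Joint ranges: [-2.6, 2.6], [-0.5, 2.12], [-1.47, 1.34], [0.16, 2.42], [-1.27, 4.41], [0.06, 2.06], [-2.6, 2.6]. Speed limits (rad/s): [2.22, 2.22, 2.79, 2.79, 3.14, 3.14, 3.14].

INTERFACE

Orientations are given as a unit quaternion [x, y, z, w].
In Python, from cell import env gives the robot as it stands.
- The arm moves only by the tool servo_tool, never from a script. Its arguments are lists of equal length, an entry for each row: "translation": the shift along the tool's x, y, z in mm, a list of three; "dr": the turn, a rotation vector about the tool's x, y, z in rad, a list of three; "grip": the opening in per cent of the stroke, from 0 (shut) to 100 (fully open). In form: {"translation": [[tx, ty, tz], ...], "dr": [[wx, wy, wz], ...], "grip": [grip, ...]}. A call has 1 to 10 rows; each row is the pose to reach, as a shift and turn from the pose commanded when the call began, along the tool's axes at that moment; what a row does not reach only later rows make up. A row lasts 1/8 s, in which the tool goes at most 62.5 mm and 10.7 degrees, less where a joint would pass 70% of its speed; a pose out of reach is approached as far as the arm can. A call with a gripper value outside its range is refused whole. The fingers move at their own pace and stop on an object; "squeeze" is the grip in N (left out, the last holds). Time passes only in rows, so rows that repeat a pose let the fingers close. It gives the time, the measured TCP pose, the force and the opening at its end, in the units of the state.
- env.read_state(): the state, without advancing time (a new reading comes with each control period).
- env.get_image(name): name is "scene" or "top"; returns a dict with "img" (420x560x3 uint8, blue, green, red), "intrinsics" (3x3 intrinsics, pixels), "world_from_camera" (4x4, takes a point from camera to world coordinates). Camera axes: x right, y down, z forward; pixel columns grow to the right and rows downward; lengths in mm; the calibration is good to about 2 mm. A picture is of the moment at which its call begins. There is no depth.
- env.job_done(): hands the job in, once; it reports no verdict.
The state is a dict: "t": time; "joint_pos": joint angles; "joint_velocities": joint speeds; "joint_efforts": joint torques, N m; "tcp_pos": TCP position; "tool_rot": TCP orientation; "ft_force": force on the tool from outside, world axes, zero at the start; "moment": the same for the moment, N m; "grip_width": finger opening in mm.
Only numpy, scipy, OpenCV 4.12 (cv2) and the standard library are available. Lean on these libraries where they do the work, as an engineer would, in place of code of your own. Each camera call takes 0.05 s, during which the arm holds its last target.

TASK

Get the jars ready for weighing out: stand the four white jars with red caps on the four dark marks of the white board, one centred on each mark, in order of size, with the largest at the end next to the yellow balance and the smallest at the far end. Keep the jars upright all the while, and leave the brown bottle standing where it is.

Things in the scene. Friction and masses are not known exactly. Their poses are not given: they have to be found in the camera images.
- jar_a: The largest of the four white jars: upright straight-sided white plastic jar with a paper band and a red screw cap of the same diameter, 58 mm in diameter and 105 mm tall over all; can be gripped anywhere on its side. Origin: centre of its underside; z up along its axis.
- jar_b: The second largest of the four white jars: upright straight-sided white plastic jar with a paper band and a red screw cap of the same diameter, 49 mm in diameter and 83 mm tall over all; can be gripped anywhere on its side. Origin: centre of its underside; z up along its axis.
- jar_c: The second smallest of the four white jars: upright straight-sided white plastic jar with a paper band and a red screw cap of the same diameter, 40 mm in diameter and 63 mm tall over all; can be gripped anywhere on its side. Origin: centre of its underside; z up along its axis.
- jar_d: The smallest of the four white jars: upright straight-sided white plastic jar with a paper band and a red screw cap of the same diameter, 32 mm in diameter and 45 mm tall over all; can be gripped anywhere on its side. Origin: centre of its underside; z up along its axis.
- mark_1: The leftmost (most +y) of four identical round dark rubber marks in a row on a fixed white board (110 x 380 x 10 mm, long side along the row). Fixed disc 66 mm across and 2 mm thick with a small white dot at its centre; neighbours are about 90 mm apart, so fingers fit best when they close across the row. Origin: centre of its underside, on the board's top; a jar stands 2 mm above the origin, 12 mm above the bench. The row runs roughly along y.
- mark_2: The second from the left of four identical round dark rubber marks in a row on a fixed white board (110 x 380 x 10 mm, long side along the row). Fixed disc 66 mm across and 2 mm thick with a small white dot at its centre; neighbours are about 90 mm apart, so fingers fit best when they close across the row. Origin: centre of its underside, on the board's top; a jar stands 2 mm above the origin, 12 mm above the bench. The row runs roughly along y.
- mark_3: The third from the left of four identical round dark rubber marks in a row on a fixed white board (110 x 380 x 10 mm, long side along the row). Fixed disc 66 mm across and 2 mm thick with a small white dot at its centre; neighbours are about 90 mm apart, so fingers fit best when they close across the row. Origin: centre of its underside, on the board's top; a jar stands 2 mm above the origin, 12 mm above the bench. The row runs roughly along y.
- mark_4: The rightmost (most -y) of four identical round dark rubber marks in a row on a fixed white board (110 x 380 x 10 mm, long side along the row). Fixed disc 66 mm across and 2 mm thick with a small white dot at its centre; neighbours are about 90 mm apart, so fingers fit best when they close across the row. Origin: centre of its underside, on the board's top; a jar stands 2 mm above the origin, 12 mm above the bench. The row runs roughly along y.
- balance: Small flat yellow laboratory balance with a round steel pan, 200 x 170 mm and 60 mm high, fixed; it stands beyond one end of the row, on the left (+y) or the right (-y), with a white instrument tray of like size (35 mm high) beyond the other end. Origin: centre of its underside.
- brown_bottle: Brown glass bottle with a black cap, 50 mm in diameter and 120 mm tall, loose, standing among the jars; not part of the row. Origin: centre of its underside; z up.
Things that resemble listed ones, but are neither listed nor needed, are in the scene too. Leave any purple or turquoise look-alike of the jar_b alone.

How it is judged:
By the outcome, as a careful person would: the job done as asked, in the order asked, and still so for the second after the job is handed in, with the robot touching nothing.
It also fails if it takes over 112 s, if anything falls off the work surface, if the arm or the gripper's body presses on something with over 40 N, if the wrist force passes 120 N, or if a joint passes its speed limit or range.

## Working session

There is one attempt and no reset: what is moved stays moved. The work goes in short steps, Python scripts to look and compute and a tool call to move; the robot and the scene stay as the last step left them, time stands still between calls to the robot, and variables do not carry over. Pictures are saved under pics/ and viewed, and the job is handed in when it is done.

Besides the shell and the picture viewer there is one more tool, called after "Request:" by a JSON object that holds its "fn" and its "kwargs". servo_tool: Moves the arm, as the interface text tells. Its arguments: {"type":"object","properties":{"translation":{"type":"array"},"dr":{"type":"array"},"grip":{"type":"array"},"squeeze":{"type":"number"}},"required":["translation","dr","grip"]}

```bash
mkdir -p pics; ls; python3 - <<'E'
from cell import env
import cv2
s=env.read_state();print(s, env.hold_point_z)
for n in("scene","top"):
    d=env.get_image(n);cv2.imwrite(f"pics/{n}0.png",d["img"]);print(d["intrinsics"],d["world_from_camera"])
E
```

```text
pics
{'t': 0.0, 'joint_pos': array([ 1.17042286,  0.33284894, -0.06470374,  1.4609309 ,  0.0215992 ,
        1.34990479, -0.0885058 ]), 'joint_velocities': array([ 0.00062176,  0.00033992,  0.00057301,  0.00022883, -0.00054247,
       -0.00046006, -0.00192219]), 'joint_efforts': array([-2.37260574e-04, -6.25443220e+01,  4.93917125e-02, -3.91605878e+01,
        1.63401203e-02,  1.00909025e-02,  2.49301456e-05]), 'tcp_pos': array([ 230.39241841, -580.58502683,  230.53523381]), 'tool_rot': array([ 9.82211916e-01,  1.87774505e-01, -1.62076083e-04, -6.79174147e-04]), 'ft_force': array([ 0.03712046,  0.15780112, -1.10915366]), 'moment': array([-0.01758179, -0.02187269,  0.00492864]), 'grip_width': 85.14543611288165} -18.700000000000003
[[502.61294994   0.         276.11457026]
 [  0.         502.61294994 211.70360844]
 [  0.           0.           1.        ]] [[ 4.70062417e-01  7.02647357e-01 -5.34161038e-01  1.10660319e+03]
 [ 8.82562732e-01 -3.81823747e-01  2.74396884e-01 -2.93698617e+02]
 [-1.11511240e-02 -6.00414288e-01 -7.99611365e-01  9.32788026e+02]
 [ 0.00000000e+00  0.00000000e+00  0.00000000e+00  1.00000000e+00]]
[[382.89529236   0.         283.11994481]
 [  0.         382.89529236 210.47801187]
 [  0.           0.           1.        ]] [[ 2.67711470e-02 -9.96475575e-01  7.94967555e-02  4.31132995e+02]
 [-9.99641426e-01 -2.67316793e-02  1.56084358e-03  1.16440247e+01]
 [ 5.69739270e-04 -7.95100356e-02 -9.96833903e-01  1.05152682e+03]
 [ 0.00000000e+00  0.00000000e+00  0.00000000e+00  1.00000000e+00]]
```

View pics/scene0.png

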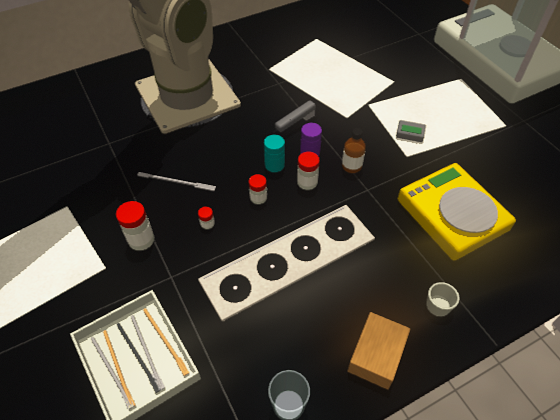

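View pics/top0.png

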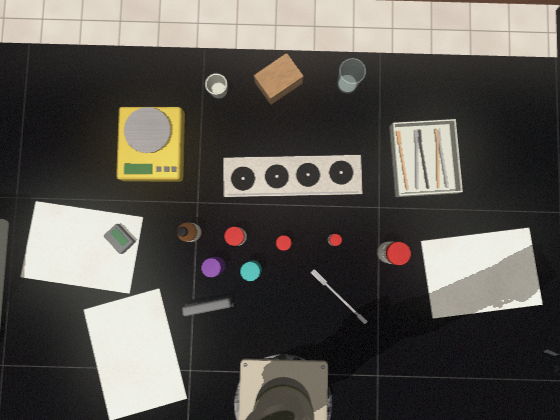

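The scene view shows the four red-capped jars: a (132,215), b (308,160), c (258,183), d (206,213). It also shows purple (311,135) and turquoise (274,150) look-alikes and the brown bottle (354,150). The balance is on the left (+y), so a→mark_1, b→mark_2, c→mark_3, d→mark_4. In the top view the marks are at about (243,178), (277,176), (308,175) and (341,172).

```bash
cat > h.py <<'E'
import numpy as np,cv2
def ray(d,u,v,z):
    K=d["intrinsics"];T=d["world_from_camera"]
    r=T[:3,:3]@np.linalg.solve(K,[u,v,1]);o=T[:3,3]
    return o+r*(z-o[2])/r[2]
def proj(d,p):
    T=np.linalg.inv(d["world_from_camera"]);q=T[:3,:3]@np.asarray(p)+T[:3,3];q=d["intrinsics"]@q;return q[:2]/q[2]
def redcaps(d):
    h=cv2.cvtColor(d["img"],cv2.COLOR_BGR2HSV)
    m=(((h[...,0]<6)|(h[...,0]>174))&(h[...,1]>150)&(h[...,2]>90)).astype(np.uint8)
    n,l,s,c=cv2.connectedComponentsWithStats(m)
    return m,l,[(i,s[i],c[i]) for i in range(1,n) if s[i][4]>40]
def fitjar(d,l,i,H,D,cap,base=0,x0=None):
    # match silhouette of cap (cylinder from H-cap to H) to mask bounding: optimise centre by area IoU
    from scipy.optimize import minimize
    S=8
    mask=cv2.resize((l==i).astype(np.float32),None,fx=1,fy=1)
    a=np.linspace(0,2*np.pi,48,endpoint=False)
    def sil(x,y,cap):
        P=[proj(d,[x+D/2*np.cos(t),y+D/2*np.sin(t),z]) for z in(base+H-cap,base+H) for t in a]
        return cv2.convexHull(np.float32(P))[:,0]
    ys,xs=np.nonzero(mask)
    u0,v0=xs.min()-6,ys.min()-6;w,h=xs.max()-u0+7,ys.max()-v0+7
    sub=mask[v0:v0+h,u0:u0+w]
    def cost(p):
        hull=((sil(p[0],p[1],p[2])-[u0,v0]+.5)*S*16-8).astype(np.int32)
        im=np.zeros((h*S,w*S),np.uint8);cv2.fillPoly(im,[hull],1,shift=4)
        r=cv2.resize(im.astype(np.float32),(w,h),interpolation=cv2.INTER_AREA)
        return ((r-sub)**2).sum()
    c=ray(d,xs.mean(),ys.mean(),base+H-cap/2) if x0 is None else x0
    r=minimize(cost,[c[0],c[1],cap],method="Nelder-Mead",options=dict(initial_simplex=[[c[0],c[1],cap],[c[0]+4,c[1],cap],[c[0],c[1]+4,cap],[c[0],c[1],cap+4]],xatol=.1))
    return r.x,r.fun
E
cat > meas.py <<'E'
from h import *
from cell import env
J=dict(a=(105,58),b=(83,49),c=(63,40),d=(45,32))
D={n:env.get_image(n) for n in("top","scene")}
for n,order in(("top",{"b":0,"c":1,"d":2,"a":3}),("scene",{"a":0,"d":1,"c":2,"b":3})):
    d=D[n];m,l,cs=redcaps(d);cs=sorted(cs,key=lambda c:c[2][0])
    print(n,[(tuple(c[1]),c[2].round(1)) for c in cs])
    if len(cs)==4:
      for k,i in order.items():
        H,dd=J[k];x,f=fitjar(d,l,cs[i][0],H,dd,H*.25);print(k,x.round(1),round(f,2))
    g=cv2.cvtColor(d["img"],cv2.COLOR_BGR2GRAY)
    if n=="top": reg=(225,158,360,195)
    else: reg=(205,210,370,310)
    x0,y0,x1,y1=reg
    # board mask: dark blobs inside
    sub=(g[y0:y1,x0:x1]<70).astype(np.uint8)
    nn,ll,ss,cc=cv2.connectedComponentsWithStats(sub)
    for i in range(1,nn):
        if 200<ss[i][4]<1500:
            cn,_=cv2.findContours((ll==i).astype(np.uint8),cv2.RETR_EXTERNAL,cv2.CHAIN_APPROX_NONE)
            e=cv2.fitEllipse(cn[0]);c=np.add(e[0],[x0,y0]);r=ray(d,*c,12);print("mark",c.round(1),ss[i],r.round(1), np.round(e[1],1))
E
python3 meas.py
```

```text
top [((np.int32(224), np.int32(227), np.int32(20), np.int32(19), np.int32(302)), array([233.5, 235.8])), ((np.int32(276), np.int32(235), np.int32(16), np.int32(16), np.int32(195)), array([283.2, 242.6])), ((np.int32(330), np.int32(234), np.int32(12), np.int32(12), np.int32(115)), array([335.4, 239.5])), ((np.int32(386), np.int32(242), np.int32(25), np.int32(23), np.int32(449)), array([398.2, 253.1]))]
b [441.1 137.3  11.9] 5.34
c [427.2  10.8  15.8] 4.35
d [ 439.1 -125.7    0. ] 2.39
a [ 409.3 -272.9    2.7] 7.42
mark [340.8 172. ] [105   3  23  23 402] [ 624.2 -142.1   12. ] [21.9 22.3]
mark [307.5 174.2] [ 72   5  22  23 397] [615.6 -51.   12. ] [21.6 22.3]
mark [276.3 175.9] [ 40   7  23  23 402] [608.7  34.6  12. ] [22.  22.2]
mark [242.6 178.1] [  6   9  24  23 405] [600.2 126.6  12. ] [21.9 22.4]
scene [((np.int32(116), np.int32(201), np.int32(29), np.int32(27), np.int32(612)), array([130. , 213.9])), ((np.int32(198), np.int32(206), np.int32(15), np.int32(16), np.int32(174)), array([204.9, 213.3])), ((np.int32(249), np.int32(174), np.int32(17), np.int32(18), np.int32(247)), array([257. , 182.3])), ((np.int32(298), np.int32(152), np.int32(22), np.int32(20), np.int32(350)), array([308. , 161.2]))]
a [ 408.  -275.9   17.7] 36.6
d [ 438.  -127.9   12.2] 10.85
c [426.3   8.4  14.1] 10.85
b [440.4 133.7  15. ] 13.16
mark [363.2 216.6] [147   0  18  21 207] [598.2 189.2  12. ] [13.5 23.9]
mark [339.1 228.6] [120   7  29  24 529] [600.1 123.6  12. ] [22.9 28.2]
mark [305.1 247.9] [ 86  26  29  25 565] [608.4  31.4  12. ] [24.3 28.5]
mark [271.8 266.6] [ 52  44  31  26 610] [615.3 -54.1  12. ] [25.5 29.4]
mark [234.8 288. ] [ 15  65  31  27 661] [ 624.2 -144.8   12. ] [26.7 30.5]
```

Both cameras agree on every point to within 3 mm, with a constant offset in y. Next I'll locate the neighbours to check clearance and confirm which items are which in an enlarged crop.

```bash
python3 - <<'E'
from h import *
from cell import env
d=env.get_image("top");e=env.get_image("scene")
for n,u,v,H in(("purple",211,268,83),("turq",250,271,83),("bottlecap",185,232,120)): print(n,ray(d,u,v,H).round())
for n,u,v,H in(("purple",311,130,83),("turq",274,142,83),("bottlecap",355,133,120)): print(n,ray(e,u,v,H).round())
a=cv2.resize(d["img"][155:290,170:420],None,fx=3.1,fy=3.1,interpolation=cv2.INTER_CUBIC)[:,:790]
cv2.imwrite("pics/crop1.png",a)
import math
g=cv2.cvtColor(d["img"],cv2.COLOR_BGR2GRAY)
for (u,v) in[(242.6,178.1),(276.3,175.9),(307.5,174.2),(340.8,172)]:
    x,y=round(u),round(v);p=g[y-4:y+5,x-4:x+5].astype(float);p-=40;p[p<0]=0
    yy,xx=np.mgrid[-4:5,-4:5];print(x+(p*xx).sum()/p.sum(),y+(p*yy).sum()/p.sum())
from scipy.spatial.transform import Rotation as R
s=env.read_state();Rm=R.from_quat(s["tool_rot"]);print(Rm.as_matrix().round(3))
print((Rm.inv().apply(np.array([427,10,250])-s["tcp_pos"])).round(1))
print((Rm.inv().apply(np.array([400,-250,230])-s["tcp_pos"])).round(1))
E
```

```text
purple [359. 190.  83.]
turq [354.  92.  83.]
bottlecap [447. 250. 120.]
purple [362. 187.  83.]
turq [355.  90.  83.]
bottlecap [451. 249. 120.]
242.72249034749035 177.99324324324326
276.24517906336087 175.8976124885216
307.7302601551803 174.07895937927887
340.7380497131931 171.95219885277245
[[ 0.929  0.369 -0.   ]
 [ 0.369 -0.929  0.   ]
 [-0.    -0.    -1.   ]]
[ 400.6 -476.7  -18.8]
[ 279.6 -245.     1.1]
```

View pics/crop1.png

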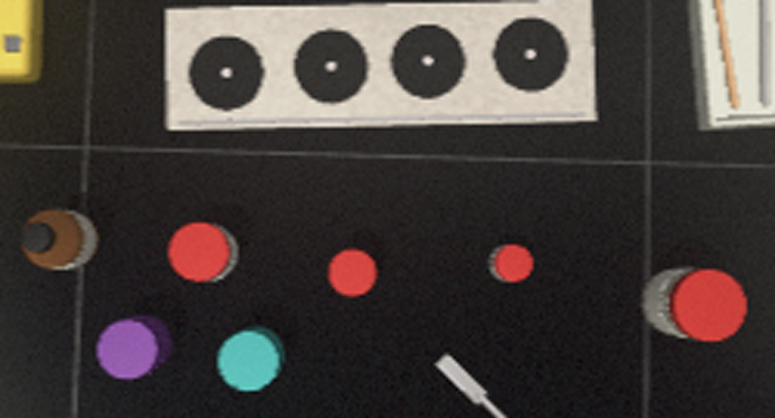

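The crop confirms the four plain red caps. Left to right they are b, c, d, a, with purple and turquoise set behind. There is room around b for jaws closing along x. First I'll move above jar_a, turning the jaws across the row.

Request:
{"fn": "servo_tool", "kwargs": {"translation": [[30,-24,0],[70,-55,0],[112,-88,0],[155,-122,0],[197,-155,0],[235,-184,0],[262,-206,0],[279,-219,0],[279,-219,0],[279,-219,0]], "dr": [[0,0,-0.14],[0,0,-0.32],[0,0,-0.5],[0,0,-0.68],[0,0,-0.86],[0,0,-1.04],[0,0,-1.18],[0,0,-1.28],[0,0,-1.28],[0,0,-1.28]], "grip": [100,100,100,100,100,100,100,100,100,100], "squeeze": 40}}

```text
t: 1.55
tcp_pos: [408.5, -275.5, 231.3]
tool_rot: [0.677, 0.736, -0.0, 0.0]
ft_force: [-0.8, -0.6, 0.8]
grip_width: 85.3
```

```bash
cat > go.py <<'E'
import sys
from h import *
from cell import env
from scipy.spatial.transform import Rotation as R
s=env.read_state();Rm=R.from_quat(s["tool_rot"])
print(round(s["t"],2),s["tcp_pos"].round(1),s["ft_force"].round(1),round(s["grip_width"],1),"yaw_y",np.degrees(np.arctan2(*Rm.as_matrix()[[1,0],1])).round(2),"tilt",Rm.as_matrix()[:,2].round(4),s["joint_pos"].round(2))
if len(sys.argv)>3: print("shift",Rm.inv().apply(np.array(list(map(float,sys.argv[1:4])))-s["tcp_pos"]).round(1))
E
python3 go.py 408.7 -274.4 51
```

```text
1.55 [ 408.5 -275.5  231.3] [-0.8 -0.6  0.8] 85.3 yaw_y 4.8 tilt [-3.e-04 -3.e-04 -1.e+00] [ 0.91  0.07 -0.42  1.78  0.03  1.3   0.56]
shift [  1.1   0.4 180.3]
```

Request:
{"fn": "servo_tool", "kwargs": {"translation": [[0,0,25],[1,0,70],[1,0,115],[1,0,150],[1,0,172],[1,0,180],[1,0,180],[1,0,180]], "dr": [[0,0,0],[0,0,0],[0,0,0],[0,0,0],[0,0,0],[0,0,0],[0,0,0],[0,0,0]], "grip": [100,100,100,100,100,100,100,100]}}

```text
t: 2.55
tcp_pos: [409.5, -274.1, 52.3]
tool_rot: [0.676, 0.737, 0.0, 0.001]
ft_force: [-0.2, 0.1, -0.3]
grip_width: 85.4
```

```bash
python3 - <<'E'
from h import *
from cell import env
a=env.get_image("scene")["img"][130:270,60:220];b=env.get_image("top")["img"][180:320,320:480]
cv2.imwrite("pics/g1.png",cv2.resize(np.hstack([a,b]),None,fx=2.4,fy=2.4))
E
python3 go.py
```

```text
2.65 [ 409.5 -274.    52.2] [-0.3  0.9 -0.4] 85.7 yaw_y 4.96 tilt [ 0.0013 -0.0011 -1.    ] [ 0.88  0.26 -0.42  1.98  0.13  0.93  0.48]
```

View pics/g1.png

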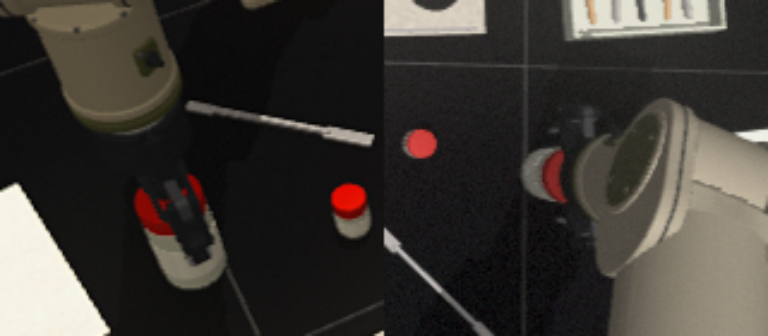

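The fingers straddle jar_a with its axis centred. Closing, then a slow lift.

Request:
{"fn": "servo_tool", "kwargs": {"translation": [[0,0,0],[0,0,0],[0,0,0],[0,0,0],[0,0,0],[0,0,0],[0,0,0],[0,0,-3],[0,0,-12],[0,0,-30]], "dr": [[0,0,0],[0,0,0],[0,0,0],[0,0,0],[0,0,0],[0,0,0],[0,0,0],[0,0,0],[0,0,0],[0,0,0]], "grip": [50,50,50,50,50,50,50,50,50,50], "squeeze": 45}}

```text
t: 3.9
tcp_pos: [408.6, -273.1, 81.8]
tool_rot: [0.676, 0.737, -0.0, -0.001]
ft_force: [0.0, -0.1, -2.7]
grip_width: 57.2
```

```bash
python3 go.py 601 125.5 190
```

```text
3.9 [ 408.6 -273.1   81.8] [ 0.  -0.1 -2.7] 57.2 yaw_y 4.99 tilt [-1.e-03  8.e-04 -1.e+00] [ 0.88  0.22 -0.42  1.96  0.11  0.99  0.5 ]
shift [ 380.5  226.2 -108.1]
```

Request:
{"fn": "servo_tool", "kwargs": {"translation": [[0,0,-20],[0,0,-50],[5,3,-80],[25,15,-95],[60,36,-100],[100,60,-100],[145,86,-100],[190,113,-100],[235,140,-100],[275,163,-100]], "dr": [[0,0,0],[0,0,0],[0,0,0],[0,0,0],[0,0,0],[0,0,0],[0,0,0],[0,0,0],[0,0,0],[0,0,0]], "grip": [50,50,50,50,50,50,50,50,50,50]}}

```text
t: 5.15
tcp_pos: [548.2, 16.5, 182.7]
tool_rot: [0.676, 0.737, 0.0, 0.001]
ft_force: [0.7, -0.6, -2.3]
grip_width: 57.0
```

```bash
python3 go.py 601 125.5 150
```

```text
5.15 [548.2  16.5 182.7] [ 0.7 -0.6 -2.3] 57.0 yaw_y 5.01 tilt [ 1.3e-03 -3.0e-04 -1.0e+00] [ 0.47  0.26 -0.67  1.7   0.17  1.23 -0.16]
shift [104.   62.1  32.8]
```

Request:
{"fn": "servo_tool", "kwargs": {"translation": [[35,21,0],[68,41,0],[92,55,5],[103,61,20],[104,62,33],[104,62,33],[104,62,33],[104,62,33]], "dr": [[0,0,0],[0,0,0],[0,0,0],[0,0,0],[0,0,0],[0,0,0],[0,0,0],[0,0,0]], "grip": [50,50,50,50,50,50,50,50]}}

```text
t: 6.15
tcp_pos: [600.5, 122.9, 148.9]
tool_rot: [0.676, 0.737, 0.0, 0.0]
ft_force: [0.0, -1.1, -2.6]
grip_width: 57.2
```

```bash
python3 go.py 601 125.5 65; python3 - <<'E'
from h import *
from cell import env
for i in range(4): 
    a=env.get_image("scene");print(env.read_state()["tcp_pos"].round(1))
m,l,cs=redcaps(a)
for c in cs: print(c[1:])
b=env.get_image("top")
cv2.imwrite("pics/p1.png",cv2.resize(np.hstack([a["img"][100:280,230:400],b["img"][100:280,180:350]]),None,fx=2.2,fy=2.2))
E
```

```text
6.15 [600.5 122.9 148.9] [ 0.  -1.1 -2.6] 57.2 yaw_y 4.93 tilt [ 9.e-04 -3.e-04 -1.e+00] [ 0.25  0.45 -0.68  1.57  0.29  1.23 -0.4 ]
shift [ 2.5  0.6 83.9]
[600.5 123.1 148.9]
[600.5 123.3 148.8]
[600.4 123.4 148.7]
[600.3 123.5 148.6]
(array([298, 152,  22,  20, 350], dtype=int32), array([308.01428571, 161.20571429]))
(array([332, 164,  20,  27, 378], dtype=int32), array([340.76455026, 178.04761905]))
(array([249, 174,  17,  18, 244], dtype=int32), array([256.92213115, 182.28688525]))
(array([198, 207,  14,  15, 159], dtype=int32), array([204.98113208, 213.52201258]))
```

View pics/p1.png

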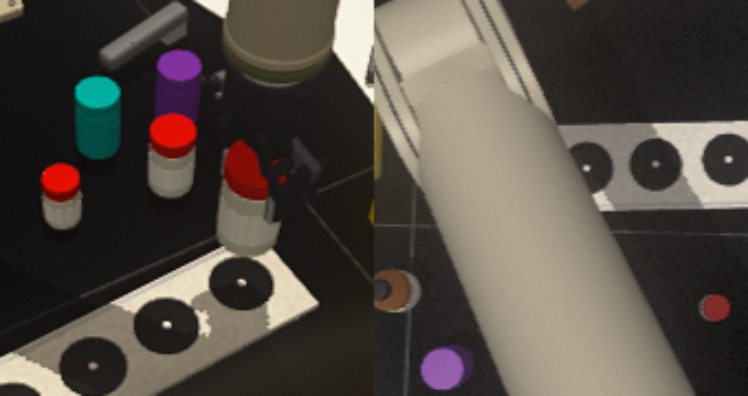

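Request:
{"fn": "servo_tool", "kwargs": {"translation": [[1,0,25],[2,0,50],[2,0,68],[2,0,76],[2,0,80],[2,0,82],[2,0,83],[2,0,83],[2,0,83]], "dr": [[0,0,0],[0,0,0],[0,0,0],[0,0,0],[0,0,0],[0,0,0],[0,0,0],[0,0,0],[0,0,0]], "grip": [50,50,50,50,50,50,50,50,50]}}

```text
t: 7.52
tcp_pos: [600.2, 125.6, 65.6]
tool_rot: [0.676, 0.737, 0.0, 0.0]
ft_force: [0.9, -0.2, -1.9]
grip_width: 57.3
```

```bash
python3 go.py 600.3 125.3 64.5; python3 - <<'E'
from h import *
from cell import env
for i in range(2): 
    a=env.get_image("scene");print(env.read_state()["tcp_pos"].round(1),env.read_state()["ft_force"].round(1))
b=env.get_image("top")
cv2.imwrite("pics/p2.png",cv2.resize(a["img"][140:280,250:410],None,fx=4,fy=4))
E
```

```text
7.53 [600.2 125.6  65.6] [ 0.9 -0.2 -1.9] 57.3 yaw_y 4.98 tilt [ 4.e-04 -1.e-04 -1.e+00] [ 0.22  0.53 -0.65  1.64  0.36  1.09 -0.44]
shift [-0.3  0.   1.1]
[600.2 125.7  65.5] [ 0.2  0.5 -2.2]
[600.2 125.6  65.5] [ 0.6 -0.5 -2.8]
```

View pics/p2.png

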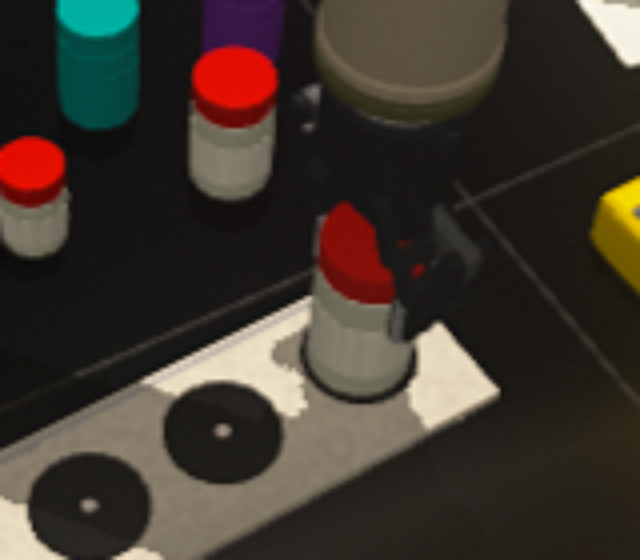

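jar_a sits concentric within mark_1's rim, about 1 mm above it. Lowering to contact.

Request:
{"fn": "servo_tool", "kwargs": {"translation": [[0,0,0.5],[0,0,1],[0,0,1.5],[0,0,1.5]], "dr": [[0,0,0],[0,0,0],[0,0,0],[0,0,0]], "grip": [50,50,50,50]}}

```text
t: 8.18
tcp_pos: [600.1, 125.7, 64.0]
tool_rot: [0.676, 0.737, -0.0, 0.0]
ft_force: [-1.3, -1.2, 1.0]
grip_width: 57.2
```

Contact is made: Fz rose from −2.7 to +1. Releasing and rising.

Request:
{"fn": "servo_tool", "kwargs": {"translation": [[0,0,0],[0,0,0],[0,0,0],[0,0,0],[0,0,-10],[0,0,-40],[0,0,-85],[0,0,-125],[0,0,-140],[0,0,-140]], "dr": [[0,0,0],[0,0,0],[0,0,0],[0,0,0],[0,0,0],[0,0,0],[0,0,0],[0,0,0],[0,0,0],[0,0,0]], "grip": [100,100,100,100,100,100,100,100,100,100]}}

```text
t: 9.43
tcp_pos: [600.4, 125.7, 204.6]
tool_rot: [0.676, 0.737, 0.001, 0.001]
ft_force: [0.2, 0.3, -0.3]
grip_width: 85.3
```

```bash
python3 go.py 440.8 135.5 204
```

```text
9.43 [600.4 125.7 204.6] [ 0.2  0.3 -0.3] 85.3 yaw_y 4.98 tilt [ 1.6e-03  1.0e-04 -1.0e+00] [ 0.26  0.4  -0.7   1.5   0.26  1.33 -0.38]
shift [  23.6 -158.2    0.3]
```

Request:
{"fn": "servo_tool", "kwargs": {"translation": [[4,-25,0],[10,-65,0],[16,-105,0],[21,-140,0],[23.5,-158,0],[23.5,-158,0],[23.5,-158,20],[23.5,-158,60],[23.5,-158,80],[23.5,-158,80]], "dr": [[0,0,0],[0,0,0],[0,0,0],[0,0,0],[0,0,0],[0,0,0],[0,0,0],[0,0,0],[0,0,0],[0,0,0]], "grip": [100,100,100,100,100,100,100,100,100,100]}}

```text
t: 10.68
tcp_pos: [439.9, 134.9, 121.9]
tool_rot: [0.676, 0.737, -0.001, -0.002]
ft_force: [0.1, 0.1, 0.7]
grip_width: 85.0
```

```bash
python3 go.py 440.8 135.5 36; python3 - <<'E'
from h import *
from cell import env
a=env.get_image("scene")
print(env.read_state()["tcp_pos"].round(1))
cv2.imwrite("pics/g2.png",cv2.resize(a["img"][90:290,200:400],None,fx=3,fy=3))
E
```

```text
10.68 [439.9 134.9 121.9] [0.1 0.1 0.7] 85.0 yaw_y 4.98 tilt [-4.1e-03  3.0e-04 -1.0e+00] [ 0.35  0.14 -0.78  1.98  0.11  1.07 -0.39]
shift [ 0.4  1.3 85.9]
[440.6 135.3 123.2]
```

View pics/g2.png

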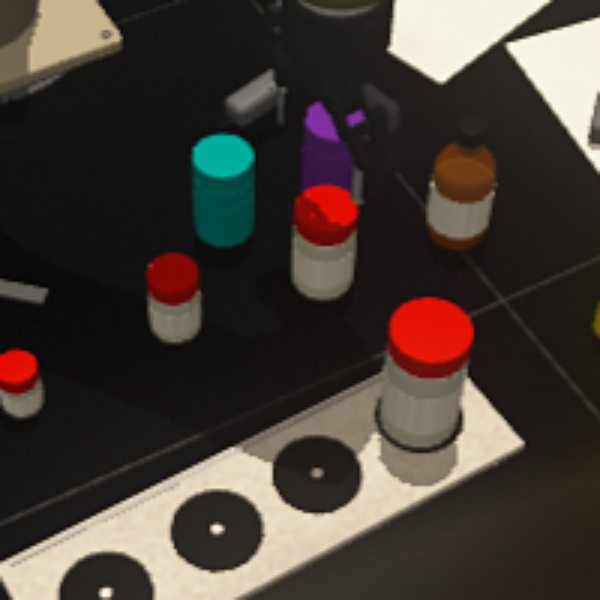

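jar_a stands on its mark, and the gripper is poised over jar_b, clear of the purple jar, turquoise jar and bottle. Descending and gripping.

Request:
{"fn": "servo_tool", "kwargs": {"translation": [[0,0,15],[0,0,40],[0,0,65],[0,0,82],[0,0,87],[0,0,87],[0,0,87]], "dr": [[0,0,0],[0,0,0],[0,0,0],[0,0,0],[0,0,0],[0,0,0],[0,0,0]], "grip": [100,100,100,100,100,100,100]}}

```text
t: 11.6
tcp_pos: [441.2, 135.5, 37.5]
tool_rot: [0.676, 0.737, 0.001, 0.0]
ft_force: [-0.4, 0.3, 0.0]
grip_width: 85.4
```

Request:
{"fn": "servo_tool", "kwargs": {"translation": [[0,0,0],[0,0,0],[0,0,0],[0,0,0],[0,0,0],[0,0,0],[0,0,0],[0,0,-3],[0,0,-12],[0,0,-30]], "dr": [[0,0,0],[0,0,0],[0,0,0],[0,0,0],[0,0,0],[0,0,0],[0,0,0],[0,0,0],[0,0,0],[0,0,0]], "grip": [40,40,40,40,40,40,40,40,40,40], "squeeze": 40}}

```text
t: 12.85
tcp_pos: [440.1, 135.3, 67.4]
tool_rot: [0.676, 0.737, -0.0, -0.0]
ft_force: [-0.4, -0.6, -1.8]
grip_width: 48.0
```

```bash
python3 go.py 608.8 33 130
```

```text
12.85 [440.1 135.3  67.4] [-0.4 -0.6 -1.8] 48.0 yaw_y 5.0 tilt [-0.0012 -0.     -1.    ] [ 0.32  0.23 -0.77  2.03  0.19  0.96 -0.46]
shift [-116.6  159.   -62.8]
```

Request:
{"fn": "servo_tool", "kwargs": {"translation": [[0,0,-20],[0,0,-45],[-10,14,-62],[-32,44,-65],[-60,82,-65],[-86,118,-65],[-107,146,-65],[-116.5,159,-65],[-116.5,159,-65],[-116.5,159,-65]], "dr": [[0,0,0],[0,0,0],[0,0,0],[0,0,0],[0,0,0],[0,0,0],[0,0,0],[0,0,0],[0,0,0],[0,0,0]], "grip": [40,40,40,40,40,40,40,40,40,40]}}

```text
t: 14.1
tcp_pos: [608.2, 34.4, 132.2]
tool_rot: [0.675, 0.738, 0.0, -0.0]
ft_force: [-0.5, 0.2, -1.7]
grip_width: 48.2
```

Request:
{"fn": "servo_tool", "kwargs": {"translation": [[0,0,0],[0,0,0]], "dr": [[0,0,0],[0,0,0]], "grip": [40,40]}}

```text
t: 14.35
tcp_pos: [608.8, 33.5, 132.1]
tool_rot: [0.675, 0.737, -0.0, 0.0]
ft_force: [-1.2, -0.4, -1.4]
grip_width: 48.1
```

```bash
python3 go.py 608.6 33 49.5
```

```text
14.35 [608.8  33.5 132.1] [-1.2 -0.4 -1.4] 48.1 yaw_y 5.03 tilt [ 2.e-04 -2.e-04 -1.e+00] [ 0.38  0.45 -0.66  1.6   0.29  1.19 -0.25]
shift [-0.5 -0.2 82.6]
```

Request:
{"fn": "servo_tool", "kwargs": {"translation": [[0,0,20],[-0.5,0,45],[-0.5,0,65],[-0.5,0,75],[-0.5,0,79],[-0.5,0,81],[-0.5,0,82],[-0.5,0,82]], "dr": [[0,0,0],[0,0,0],[0,0,0],[0,0,0],[0,0,0],[0,0,0],[0,0,0],[0,0,0]], "grip": [40,40,40,40,40,40,40,40]}}

```text
t: 15.35
tcp_pos: [609.5, 32.6, 50.2]
tool_rot: [0.676, 0.737, 0.0, 0.0]
ft_force: [-0.3, -0.4, -0.6]
grip_width: 48.0
```

```bash
python3 go.py 608.6 33 49.5; python3 - <<'E'
from h import *
from cell import env
a=env.get_image("scene")
cv2.imwrite("pics/p3.png",cv2.resize(a["img"][160:300,220:380],None,fx=4,fy=4))
E
```

```text
15.35 [609.5  32.6  50.2] [-0.3 -0.4 -0.6] 48.0 yaw_y 4.98 tilt [ 8.e-04 -1.e-04 -1.e+00] [ 0.36  0.54 -0.62  1.66  0.35  1.05 -0.29]
shift [ 0.5 -0.8  0.7]
```

View pics/p3.png

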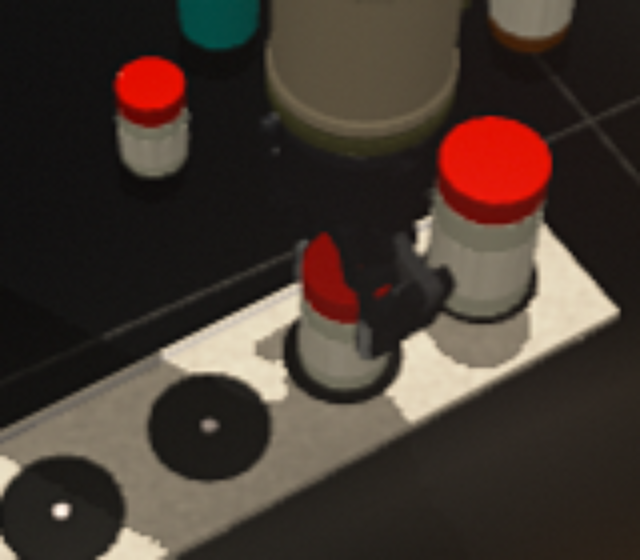

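jar_b is centred over mark_2. Lowering to contact, then releasing and rising.

Request:
{"fn": "servo_tool", "kwargs": {"translation": [[0,-0.5,0.5],[0,-0.5,1],[0,-0.5,1.5],[0,-0.5,1.5]], "dr": [[0,0,0],[0,0,0],[0,0,0],[0,0,0]], "grip": [40,40,40,40]}}

```text
t: 15.9
tcp_pos: [608.7, 32.6, 49.2]
tool_rot: [0.676, 0.737, -0.0, 0.0]
ft_force: [-4.8, -1.0, 9.1]
grip_width: 48.5
```

Request:
{"fn": "servo_tool", "kwargs": {"translation": [[0,0,0],[0,0,0],[0,0,0],[0,0,0],[0,0,-10],[0,0,-35],[0,0,-70],[0,0,-105],[0,0,-120],[0,0,-120]], "dr": [[0,0,0],[0,0,0],[0,0,0],[0,0,0],[0,0,0],[0,0,0],[0,0,0],[0,0,0],[0,0,0],[0,0,0]], "grip": [100,100,100,100,100,100,100,100,100,100]}}

```text
t: 17.15
tcp_pos: [609.1, 32.6, 169.1]
tool_rot: [0.676, 0.737, 0.0, 0.001]
ft_force: [0.0, 0.5, -0.3]
grip_width: 85.6
```

```bash
python3 go.py 426.8 9.6 170
```

```text
17.15 [609.1  32.6 169.1] [ 0.   0.5 -0.3] 85.6 yaw_y 4.98 tilt [ 1.7e-03 -2.0e-04 -1.0e+00] [ 0.39  0.42 -0.67  1.56  0.27  1.26 -0.23]
shift [  -7.1 -183.6   -1.2]
```

Request:
{"fn": "servo_tool", "kwargs": {"translation": [[-1,-25,0],[-3,-65,0],[-5,-110,0],[-6,-150,0],[-7,-176,0],[-7,-183.5,0],[-7,-183.5,20],[-7,-183.5,50],[-7,-183.5,70],[-7,-183.5,70]], "dr": [[0,0,0],[0,0,0],[0,0,0],[0,0,0],[0,0,0],[0,0,0],[0,0,0],[0,0,0],[0,0,0],[0,0,0]], "grip": [100,100,100,100,100,100,100,100,100,100]}}

```text
t: 18.4
tcp_pos: [425.7, 9.9, 96.7]
tool_rot: [0.676, 0.737, -0.001, -0.002]
ft_force: [-0.9, -0.1, 0.8]
grip_width: 85.3
```

Request:
{"fn": "servo_tool", "kwargs": {"translation": [[0,0,0],[0,0,0]], "dr": [[0,0,0],[0,0,0]], "grip": [100,100]}}

```text
t: 18.65
tcp_pos: [427.2, 9.6, 99.1]
tool_rot: [0.676, 0.737, 0.0, 0.001]
ft_force: [0.2, 1.1, -0.3]
grip_width: 85.5
```

```bash
python3 go.py 426.8 9.6 23
```

```text
18.65 [427.2   9.6  99.1] [ 0.2  1.1 -0.3] 85.5 yaw_y 4.98 tilt [ 1.4e-03 -2.0e-04 -1.0e+00] [ 0.59  0.07 -0.73  2.08  0.06  1.   -0.08]
shift [ 0.  -0.5 76.1]
```

Request:
{"fn": "servo_tool", "kwargs": {"translation": [[0,0,15],[0,0,40],[0,0,60],[0,0,72],[0,0,76],[0,0,76],[0,0,76]], "dr": [[0,0,0],[0,0,0],[0,0,0],[0,0,0],[0,0,0],[0,0,0],[0,0,0]], "grip": [100,100,100,100,100,100,100]}}

```text
t: 19.52
tcp_pos: [427.0, 9.6, 22.8]
tool_rot: [0.676, 0.737, 0.0, 0.0]
ft_force: [-0.5, 0.9, 1.0]
grip_width: 85.6
```

Request:
{"fn": "servo_tool", "kwargs": {"translation": [[0,0,0],[0,0,0],[0,0,0],[0,0,0],[0,0,0],[0,0,0],[0,0,0],[0,0,-3],[0,0,-12],[0,0,-30]], "dr": [[0,0,0],[0,0,0],[0,0,0],[0,0,0],[0,0,0],[0,0,0],[0,0,0],[0,0,0],[0,0,0],[0,0,0]], "grip": [30,30,30,30,30,30,30,30,30,30], "squeeze": 35}}

```text
t: 20.78
tcp_pos: [426.0, 9.7, 52.6]
tool_rot: [0.676, 0.737, -0.0, -0.001]
ft_force: [-0.0, -0.6, -0.3]
grip_width: 39.2
```

```bash
python3 go.py 615.5 -52.5 115
```

```text
20.77 [426.    9.7  52.6] [-0.  -0.6 -0.3] 39.2 yaw_y 5.0 tilt [-1.2e-03  4.0e-04 -1.0e+00] [ 0.57  0.16 -0.73  2.12  0.13  0.91 -0.15]
shift [-78.5 183.3 -62.6]
```

Request:
{"fn": "servo_tool", "kwargs": {"translation": [[0,0,-20],[0,0,-45],[-7,16,-62],[-21,50,-65],[-40,93,-65],[-58,135,-65],[-72,168,-65],[-78.5,182.5,-65],[-78.5,182.5,-65],[-78.5,182.5,-65]], "dr": [[0,0,0],[0,0,0],[0,0,0],[0,0,0],[0,0,0],[0,0,0],[0,0,0],[0,0,0],[0,0,0],[0,0,0]], "grip": [30,30,30,30,30,30,30,30,30,30]}}

```text
t: 22.02
tcp_pos: [614.5, -52.3, 117.5]
tool_rot: [0.675, 0.737, -0.0, -0.0]
ft_force: [-0.3, 0.2, -0.7]
grip_width: 39.4
```

Request:
{"fn": "servo_tool", "kwargs": {"translation": [[0,0,0],[0,0,0]], "dr": [[0,0,0],[0,0,0]], "grip": [30,30]}}

```text
t: 22.28
tcp_pos: [614.8, -52.6, 117.6]
tool_rot: [0.676, 0.737, -0.0, 0.0]
ft_force: [0.3, 0.8, -0.5]
grip_width: 39.3
```

```bash
python3 go.py 615.5 -52.5 35
```

```text
22.27 [614.8 -52.6 117.6] [ 0.3  0.8 -0.5] 39.3 yaw_y 5.0 tilt [ 3.e-04 -4.e-04 -1.e+00] [ 0.5   0.48 -0.64  1.59  0.3   1.17 -0.11]
shift [ 0.1  0.7 82.6]
```

Request:
{"fn": "servo_tool", "kwargs": {"translation": [[0,0.5,20],[0,0.5,45],[0,0.5,65],[0,0.5,75],[0,0.5,79],[0,0.5,81],[0,0.5,82],[0,0.5,82]], "dr": [[0,0,0],[0,0,0],[0,0,0],[0,0,0],[0,0,0],[0,0,0],[0,0,0],[0,0,0]], "grip": [30,30,30,30,30,30,30,30]}}

```text
t: 23.28
tcp_pos: [615.9, -52.7, 35.7]
tool_rot: [0.676, 0.737, 0.0, 0.0]
ft_force: [-0.0, 0.2, -0.3]
grip_width: 38.7
```

```bash
python3 go.py 615.5 -52.5 35; python3 - <<'E'
from h import *
from cell import env
a=env.get_image("scene")
cv2.imwrite("pics/p4.png",cv2.resize(a["img"][180:310,200:360],None,fx=4,fy=4))
E
```

```text
23.27 [615.9 -52.7  35.7] [-0.   0.2 -0.3] 38.7 yaw_y 4.98 tilt [ 7.e-04 -2.e-04 -1.e+00] [ 0.48  0.57 -0.6   1.65  0.36  1.04 -0.15]
shift [ 0.3 -0.4  0.7]
```

View pics/p4.png

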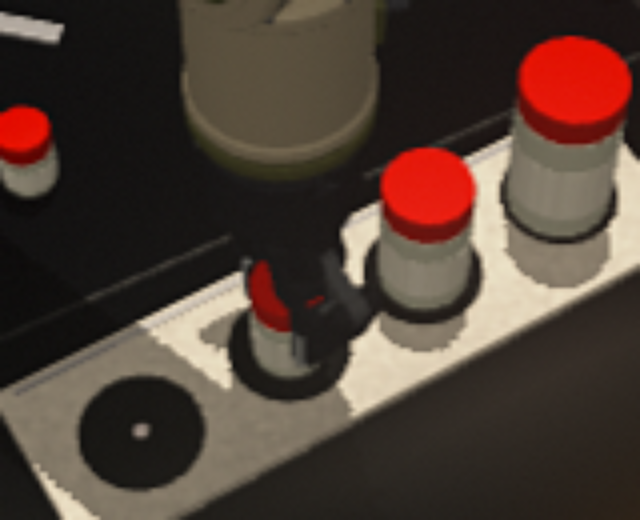

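jar_c is centred over mark_3, with a and b standing well. Setting c down.

Request:
{"fn": "servo_tool", "kwargs": {"translation": [[0,0,0.5],[0,0,1],[0,0,1],[0,0,1]], "dr": [[0,0,0],[0,0,0],[0,0,0],[0,0,0]], "grip": [30,30,30,30]}}

```text
t: 23.82
tcp_pos: [615.7, -52.7, 34.7]
tool_rot: [0.676, 0.737, -0.0, 0.0]
ft_force: [-1.6, -1.2, 5.2]
grip_width: 39.1
```

Request:
{"fn": "servo_tool", "kwargs": {"translation": [[0,0,0],[0,0,0],[0,0,0],[0,0,0],[0,0,0],[0,0,-10],[0,0,-35],[0,0,-70],[0,0,-100],[0,0,-100]], "dr": [[0,0,0],[0,0,0],[0,0,0],[0,0,0],[0,0,0],[0,0,0],[0,0,0],[0,0,0],[0,0,0],[0,0,0]], "grip": [100,100,100,100,100,100,100,100,100,100]}}

```text
t: 25.08
tcp_pos: [617.3, -52.5, 137.7]
tool_rot: [0.676, 0.737, 0.001, 0.002]
ft_force: [-0.2, 0.1, -0.1]
grip_width: 85.1
```

```bash
python3 go.py 438.6 -126.8 135
```

```text
25.07 [617.3 -52.5 137.7] [-0.2  0.1 -0.1] 85.1 yaw_y 4.99 tilt [ 5.1e-03 -7.0e-04 -1.0e+00] [ 0.51  0.46 -0.64  1.57  0.29  1.2  -0.1 ]
shift [ -58.5 -184.5    1.9]
```

Request:
{"fn": "servo_tool", "kwargs": {"translation": [[-8,-25,0],[-21,-65,0],[-35,-108,0],[-48,-148,0],[-56,-175,0],[-58.5,-183,0],[-58.5,-183,15],[-58.5,-183,40],[-58.5,-183,50],[-58.5,-183,50]], "dr": [[0,0,0],[0,0,0],[0,0,0],[0,0,0],[0,0,0],[0,0,0],[0,0,0],[0,0,0],[0,0,0],[0,0,0]], "grip": [100,100,100,100,100,100,100,100,100,100]}}

```text
t: 26.32
tcp_pos: [438.4, -126.0, 83.4]
tool_rot: [0.675, 0.738, 0.0, -0.001]
ft_force: [-0.3, 0.0, 0.3]
grip_width: 85.9
```

Request:
{"fn": "servo_tool", "kwargs": {"translation": [[0,0,0],[0,0,0]], "dr": [[0,0,0],[0,0,0]], "grip": [100,100]}}

```text
t: 26.58
tcp_pos: [439.0, -126.9, 84.9]
tool_rot: [0.676, 0.737, 0.0, 0.001]
ft_force: [-0.8, 0.1, 0.7]
grip_width: 85.3
```

```bash
python3 go.py 438.6 -126.8 11
```

```text
26.57 [ 439.  -126.9   84.9] [-0.8  0.1  0.7] 85.3 yaw_y 4.99 tilt [ 1.2e-03 -5.0e-04 -1.0e+00] [ 0.81  0.16 -0.66  2.03  0.12  0.99  0.17]
shift [ 0.2 -0.5 73.9]
```

Request:
{"fn": "servo_tool", "kwargs": {"translation": [[0,0,15],[0,0,38],[0,0,56],[0,0,68],[0,0,73],[0,0,73],[0,0,73]], "dr": [[0,0,0],[0,0,0],[0,0,0],[0,0,0],[0,0,0],[0,0,0],[0,0,0]], "grip": [100,100,100,100,100,100,100]}}

```text
t: 27.45
tcp_pos: [438.8, -127.0, 11.8]
tool_rot: [0.676, 0.737, 0.0, 0.0]
ft_force: [-0.5, -0.2, -0.8]
grip_width: 85.1
```

Request:
{"fn": "servo_tool", "kwargs": {"translation": [[0,0,0],[0,0,0],[0,0,0],[0,0,0],[0,0,0],[0,0,0],[0,0,0],[0,0,-3],[0,0,-12],[0,0,-30]], "dr": [[0,0,0],[0,0,0],[0,0,0],[0,0,0],[0,0,0],[0,0,0],[0,0,0],[0,0,0],[0,0,0],[0,0,0]], "grip": [20,20,20,20,20,20,20,20,20,20], "squeeze": 30}}

```text
t: 28.7
tcp_pos: [438.0, -126.6, 41.9]
tool_rot: [0.676, 0.737, -0.0, -0.001]
ft_force: [-0.8, -0.6, -1.2]
grip_width: 31.1
```

```bash
python3 go.py 624.2 -143.4 105
```

```text
28.7 [ 438.  -126.6   41.9] [-0.8 -0.6 -1.2] 31.1 yaw_y 5.0 tilt [-9.e-04  6.e-04 -1.e+00] [ 0.78  0.24 -0.65  2.06  0.18  0.9   0.12]
shift [-32.9 184.  -63.3]
```

Request:
{"fn": "servo_tool", "kwargs": {"translation": [[0,0,-20],[0,0,-45],[-3,16,-62],[-9,50,-65],[-17,93,-65],[-24,135,-65],[-30,168,-65],[-33,183.5,-65],[-33,183.5,-65],[-33,183.5,-65]], "dr": [[0,0,0],[0,0,0],[0,0,0],[0,0,0],[0,0,0],[0,0,0],[0,0,0],[0,0,0],[0,0,0],[0,0,0]], "grip": [20,20,20,20,20,20,20,20,20,20]}}

```text
t: 29.95
tcp_pos: [623.5, -143.8, 107.0]
tool_rot: [0.676, 0.737, -0.0, 0.0]
ft_force: [0.2, 0.7, -1.2]
grip_width: 31.2
```

Request:
{"fn": "servo_tool", "kwargs": {"translation": [[0,0,0],[0,0,0]], "dr": [[0,0,0],[0,0,0]], "grip": [20,20]}}

```text
t: 30.2
tcp_pos: [623.7, -144.0, 106.7]
tool_rot: [0.676, 0.737, -0.0, 0.0]
ft_force: [0.1, -0.1, -0.4]
grip_width: 31.1
```

```bash
python3 go.py 624.2 -143.4 24
```

```text
30.2 [ 623.7 -144.   106.7] [ 0.1 -0.1 -0.4] 31.1 yaw_y 4.97 tilt [ 2.e-04 -4.e-04 -1.e+00] [ 0.61  0.53 -0.61  1.54  0.32  1.18  0.03]
shift [ 0.6  0.5 82.7]
```

Request:
{"fn": "servo_tool", "kwargs": {"translation": [[0.5,0.5,20],[0.5,0.5,45],[0.5,0.5,65],[0.5,0.5,75],[0.5,0.5,79],[0.5,0.5,81],[0.5,0.5,82],[0.5,0.5,82]], "dr": [[0,0,0],[0,0,0],[0,0,0],[0,0,0],[0,0,0],[0,0,0],[0,0,0],[0,0,0]], "grip": [20,20,20,20,20,20,20,20]}}

```text
t: 31.2
tcp_pos: [624.8, -143.3, 24.8]
tool_rot: [0.676, 0.737, 0.0, 0.0]
ft_force: [0.1, -0.8, -0.8]
grip_width: 31.2
```

```bash
python3 go.py 624.2 -143.4 24; python3 - <<'E'
from h import *
from cell import env
a=env.get_image("scene")
cv2.imwrite("pics/p5.png",cv2.resize(a["img"][190:330,190:350],None,fx=4,fy=4))
E
```

```text
31.2 [ 624.8 -143.3   24.8] [ 0.1 -0.8 -0.8] 31.2 yaw_y 4.98 tilt [ 7.e-04 -3.e-04 -1.e+00] [ 0.58  0.62 -0.58  1.59  0.38  1.04 -0.01]
shift [-0.  -0.6  0.8]
```

View pics/p5.png

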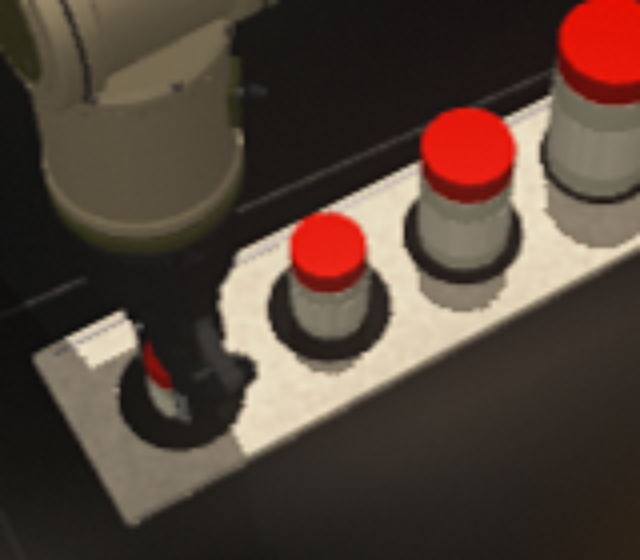

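jar_d is over mark_4, and the others stand on theirs. Setting d down, then retreating up and away.

Request:
{"fn": "servo_tool", "kwargs": {"translation": [[0,-0.3,0.5],[0,-0.3,1],[0,-0.3,1],[0,-0.3,1]], "dr": [[0,0,0],[0,0,0],[0,0,0],[0,0,0]], "grip": [20,20,20,20]}}

```text
t: 31.75
tcp_pos: [624.3, -143.4, 23.7]
tool_rot: [0.676, 0.737, -0.0, 0.0]
ft_force: [-2.1, 0.5, 5.1]
grip_width: 31.5
```

Request:
{"fn": "servo_tool", "kwargs": {"translation": [[0,0,0],[0,0,0],[0,0,0],[0,0,0],[0,0,0],[0,0,-10],[0,0,-40],[0,0,-85],[0,0,-130],[0,0,-150]], "dr": [[0,0,0],[0,0,0],[0,0,0],[0,0,0],[0,0,0],[0,0,0],[0,0,0],[0,0,0],[0,0,0],[0,0,0]], "grip": [100,100,100,100,100,100,100,100,100,100]}}

```text
t: 33.0
tcp_pos: [625.3, -143.2, 177.0]
tool_rot: [0.676, 0.737, 0.001, 0.002]
ft_force: [0.0, -0.7, 0.5]
grip_width: 85.4
```

Request:
{"fn": "servo_tool", "kwargs": {"translation": [[-20,-20,0],[-50,-50,0],[-90,-85,0],[-130,-120,0],[-170,-155,0],[-210,-190,0],[-235,-215,0],[-250,-230,0],[-250,-230,0],[-250,-230,0]], "dr": [[0,0,0],[0,0,0],[0,0,0],[0,0,0],[0,0,0],[0,0,0],[0,0,0],[0,0,0],[0,0,0],[0,0,0]], "grip": [100,100,100,100,100,100,100,100,100,100]}}

```text
t: 34.25
tcp_pos: [417.7, -411.2, 173.3]
tool_rot: [0.675, 0.738, 0.0, -0.0]
ft_force: [0.8, 0.5, 1.0]
grip_width: 85.5
```

```bash
python3 go.py; python3 - <<'E'
from h import *
from cell import env
J=dict(a=(105,58),b=(83,49),c=(63,40),d=(45,32))
M=dict(top=dict(a=(600.2,126.6),b=(608.7,34.6),c=(615.6,-51),d=(624.2,-142.1)),scene=dict(a=(600.1,123.6),b=(608.4,31.4),c=(615.3,-54.1),d=(624.2,-144.8)))
for n,o in(("top","abcd"),("scene","dcba")):
    d=env.get_image(n);m,l,cs=redcaps(d);cs=sorted(cs,key=lambda c:c[2][0]);print(len(cs))
    for k,c in zip(o,cs):
        x,f=fitjar(d,l,c[0],*J[k],J[k][0]*.25,base=12);print(n,k,x.round(1),"err",(x[:2]-M[n][k]).round(1))
    cv2.imwrite(f"pics/end_{n}.png",d["img"])
E
```

```text
34.25 [ 417.7 -411.2  173.3] [0.8 0.5 1. ] 85.5 yaw_y 5.06 tilt [ 3.e-04  6.e-04 -1.e+00] [ 1.13  0.33 -0.52  1.62  0.17  1.23  0.66]
4
top a [599.6 124.6  -0. ] err [-0.6 -2. ]
top b [609.1  33.4   0. ] err [ 0.4 -1.2]
top c [ 6.16e+02 -5.12e+01  1.00e-01] err [ 0.4 -0.2]
top d [ 624.9 -142.2    3. ] err [ 0.7 -0.1]
4
scene d [ 625.6 -144.8    8.2] err [1.4 0. ]
scene c [616.4 -54.1  11.9] err [ 1.1 -0. ]
scene b [608.8  31.1  14.7] err [ 0.4 -0.3]
scene a [599.8 123.2  17.5] err [-0.3 -0.4]
```

View pics/end_scene.png

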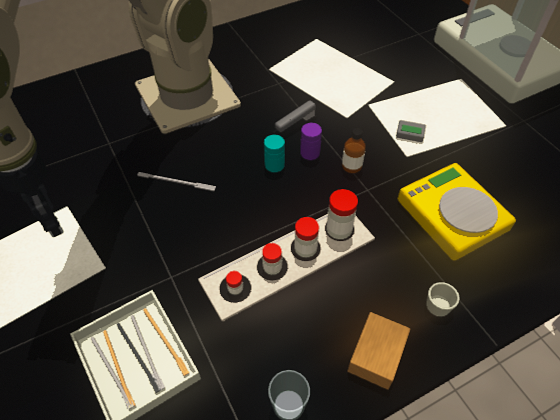

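View pics/end_top.png

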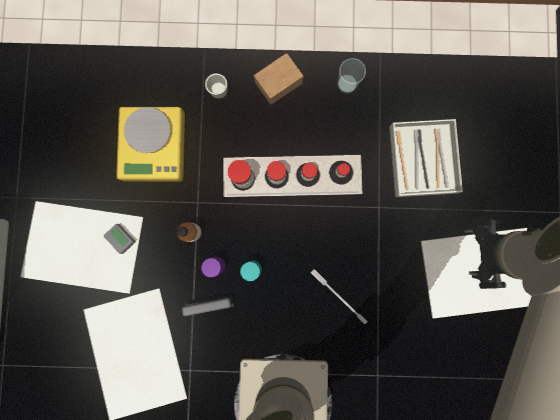

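The end pictures show all four jars upright on their marks, at scene (342,215), (306,240), (272,260) and (234,287). The largest is next to the balance. The bottle and the look-alikes have not moved, and the arm is clear.

```bash
python3 -c "
from cell import env
print(env.job_done())"
```

```text
the job is handed in; nothing more can be done
None
```

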